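Press the sprung corner of a tilt plate to its scale mark

TASK

The core specimen sits on a sprung tilt plate whose pointer stands beside a scale. With a fingertip, press the black pad on the plate's sprung corner gently down until the pointer is level with the tip of the index slider on the scale, without going clearly past it; hold it there for about a second, then let the corner come fully back up and leave it. Grasp and lift nothing: the specimen stays in its nest, the index stays as set and the things standing round the mount stay where they are.

Things in the scene. Friction and masses are not known exactly. Their poses are not given: they have to be found in the camera images.
- mount: fixed base of the tilt mount: grey diamond-shaped plate (130 mm square turned 45 degrees, so its corners lie on its own x and y axes, 92 mm out) with a 34 mm wide arm along its +y to an upright aluminium scale plate (52 mm wide, its top 78 mm above the table, black lines every 5 mm on its -x face). Origin: on the table under the centre of the diamond. z up; +y points from the centre to the sprung corner, the pointer and the scale. Place and yaw vary from start to start
- tilt (a joint): hinge of the aluminium tilt plate (130 x 130 x 10 mm, same diamond outline, lower face 52 mm above the table). It turns about the mount's x axis, on two balls at the height of that lower face, over the mount's centre. 0 = at rest, level, fully up; grows in rad as the corner at the mount's +y is pressed down; stop at 0.26. The spring needs about 3.3 N on the pad to start and about 0.45 N more for each mm the pad goes down; let go, it comes back to 0 by itself
- corner_pad: round black press pad, 26 mm across and 6 mm high, on a stiff swivel (it may turn about its own upright axis, which does not matter) on top of the tilt plate near its sprung corner, 70 mm from the hinge line (mount's +y). Origin: centre of its underside; its top face is 6 mm above (68 mm above the table at rest)
- pointer_tip (a point): sharp end of the steel pointer that sticks out of the sprung corner along the mount's +y, 150 mm from the hinge line: it moves 2.14 times as far as the pad. At rest 57 mm above the table
- index_tip (a point): sharp end of the steel needle of the index slider (black block 12 mm high on the scale), which points back along the mount's -y at the pointer, in front of the scale plate; 6 mm beyond the pointer's end. It is set from start to start 12 to 28 mm below the resting pointer and is held by friction: do not move it. The mark is reached when pointer_tip is at the height of index_tip
- specimen: small asphalt core, 50 mm across and 51 mm high, loose, standing on the centre of the tilt plate between four 12 mm high pins (2 mm play). Origin: centre of its underside, 62 mm above the table. Leave it in place; it tilts with the plate
- spare_core: bystander: small asphalt core, 50 mm across, 53 mm high, on the table by the mount; origin under its centre
- sample_jar: bystander: white-capped sample jar, 51 mm across, 72 mm high, on the table by the mount; origin under its centre
- steel_block: bystander: plain grey gauge block 34 x 50 x 34 mm on the table by the mount; origin under its centre
- carton: bystander: flat yellow carton 50 x 85 x 22 mm on the table by the mount; origin under its centre
Mind the look-alikes: they are no part of the job. Leave any blue or purple look-alike of the specimen alone.

How it is judged (in metres and radians):
On the way:
1. a fingertip on the corner pad holds the pointer level with the index tip (within 4 mm) for 0.6 s (z of pointer_tip in the frame of index_tip between -0.004 and 0.004 m and contact force between the fingers and corner_pad above 0.5 N), for 0.6 s.
At the end, for the whole second after the job is handed in: After the pointer was held at the index (within 4 mm of height, 0.6 s): the tilt plate is back up (joint below 0.02 rad), the specimen stands at rest in its nest, the index has not moved (4 mm) and no bystander has moved by 20 mm (value of joint tilt below 0.02 rad and horizontal distance between specimen and mount below 0.008 m and z of specimen in the frame of mount between 0.056 and 0.068 m and angle between specimen's own z axis and vertical below 0.08 rad and linear speed of specimen below 0.02 m/s and distance of index_tip from where it was at the start of the episode below 0.004 m and distance of each of spare_core, sample_jar, steel_block, carton from where it was at the start of the episode below 0.02 m); the robot touches nothing.
It fails at once if the pointer goes clearly past the mark (over 9 mm below the index tip) (z of pointer_tip in the frame of index_tip below -0.009 m).
It fails at once if the pad is pressed hard (over 25 N) (contact force between the fingers and corner_pad above 25 N).
It fails at once if the specimen is lifted or knocked out of its nest (z of specimen in the frame of mount above 0.074 m or horizontal distance between specimen and mount above 0.014 m or angle between specimen's own z axis and vertical above 0.4 rad).
It fails at once if the index slider is moved (distance of index_tip from where it was at the start of the episode above 0.004 m).
It fails at once if a bystander is lifted or shifted by 20 mm (distance of any of spare_core, sample_jar, steel_block, carton from where it was at the start of the episode above 0.02 m).
It also fails if it takes over 40 s, if anything falls off the work surface, if the arm or the gripper's body presses on something with over 40 N, if the wrist force passes 120 N, or if a joint passes its speed limit or range.

ROBOT

A 6-joint arm with a two-finger parallel gripper is mounted at the origin on a cart in front of the work surface, level with it; the furniture and walls round the work are solid. World frame = base frame: x ahead of the robot, y to its left, z up, the work surface at z = 0. Lengths are in m, angles in degrees, forces in N, time in s.
With the tool pointing down it reaches from about 0.375 to 0.9 m from the base axis. Payload 3.1 kg.
Tool frame: the origin (TCP) lies between the finger pads; the fingertips stand 11 mm ahead of it and the grasp point (between the pads) lies 8 mm behind it; z points along the fingers, y is the line along which they close (so a half turn about z gives the same grasp; the last joint's range is limited). The gripper opens to 87 mm and grips with 3 to 60 N. Pads are 19 mm wide; open, the fingers measure 117 mm over their backs; the gripper's body (75 mm by 190 mm) begins 51 mm behind the grasp point.
Start: joints at [-80.014, 30.224, 82.088, -0, 67.689, -10.227], TCP at [0.216, -0.586, 0.234] pointing down, gripper open.
Joint ranges: [-176.69, 176.69], [-43.24, 126.21], [12.49, 139.97], [-82, 262], [0, 151.66], [-163.58, 163.58]. Speed limits (degrees/s): [159.86, 159.86, 180, 180, 180, 180].

INTERFACE

Orientations are given as a 3x3 rotation matrix whose columns are the frame's x, y, z axes.
In Python, from rig import bot, viewer, workorder, nets gives the robot as it stands. The module is installed in compiled form; this text tells all that it offers.
- The arm moves only by the tool move_arm, never from a script. Its argument "increments" is a list of rows, each a list of 7 numbers: the shift along the tool's x, y, z normalised to -1 to 1, where 1 is 0.3 m, then the turn, a rotation vector about the tool's x, y, z normalised to -1 to 1, where 1 is pi rad, then the opening, from 0 (shut) to 1 (fully open). In form: [[tx, ty, tz, wx, wy, wz, grip], ...]. A call has 1 to 10 rows; each row is the pose to reach, as a shift and turn from the pose commanded when the call began, along the tool's axes at that moment, turning the shorter way round; what a row does not reach only later rows make up. A row lasts 1/12 s, in which the tool goes at most 41.7 mm and 7.16 degrees, less where a joint would pass 70% of its speed; a pose out of reach is approached as far as the arm can. A call with a number of a shift or a turn outside -1 to 1 is refused whole. A call with a gripper value outside its range is refused whole. The fingers move at their own pace and stop on an object; the grip force is fixed at half the most. Time passes only in rows, so rows that repeat a pose let the fingers close. It gives the time, the measured TCP pose, the force, the opening and the grip force at its end, in the units of the state.
- bot.read_state(): the state, without advancing time (a new reading comes with each control period).
- viewer.capture(name): name is "side" or "top" or "wrist"; returns a dict with "image" (384x512x3 uint8, blue, green, red), "K" (3x3 intrinsics, pixels), "dist" ([k1, k2, p1, p2, k3] as OpenCV has them; the pictures are not rectified), "eye" and "orientation" of the camera in the world. Camera axes: x right, y up, looking along -z (the intrinsics and any distortion apply to the point x, -y, -z); pixel columns grow to the right and rows downward; lengths in m; the calibration is good to about 2 mm. A picture is of the moment at which its call begins. There is no depth.
- workorder.hand_in(): hands the job in; it is judged then, once.
Trained networks look in the newest picture that a camera, given by its name, has taken for a name from the list of things; names that differ only in an ending like _2 or _b are one class to them, and where a whole thing is asked for, a point or a joint stands for the part that bears it (a point fixed in the world has none). Each returns a list of dicts, best first, with "conf" (0 to 1); they miss things now and then, are a little off and sometimes report something else, mostly with a low value. They report only what shows in the picture. A call takes as long as a camera call. They do not tell look-alikes from the thing itself.
- nets.find_in(camera, thing): "location" ([column, row] in pixels, amid what is visible of it).
The state is a dict: "time_s": time; "joint_positions": joint angles; "qvel": joint speeds; "tau": joint torques, N m; "position": TCP position; "tcp_rot": TCP orientation; "force": force on the tool from outside, world axes, zero at the start; "moment": the same for the moment, N m; "opening": opening from 0.0 (shut) to 1.0 (fully open); "grasp_force": force on a finger pad.
Only numpy, scipy, OpenCV 4.12 (cv2) and the standard library are available. Lean on these libraries where they do the work, as an engineer would, in place of code of your own. Each camera call takes 0.05 s, during which the arm holds its last target. There are 200 camera calls.

## Working session

There is one attempt and no reset: what is moved stays moved. The work goes in short steps, Python scripts to look and compute and a tool call to move; the robot and the scene stay as the last step left them, time stands still between calls to the robot, and variables do not carry over. Pictures are saved under pics/ and viewed, at most 10 in all, crops included, and the job is handed in when it is done.

Besides the shell and the picture viewer there is one more tool, called after "Request:" as name([rows], argument=value, ...), one row to a line, values as JSON. move_arm: Moves the arm, as the interface text tells. Its arguments: {"type":"object","properties":{"increments":{"type":"array"}},"required":["increments"]}

```bash
mkdir -p pics; cat > h.py <<'E'
import numpy as np, cv2
from rig import bot, viewer, workorder, nets
def cap(n,f=None):
    c=viewer.capture(n)
    if f: cv2.imwrite('pics/'+f,c['image'])
    return c
def ray(c,px):
    u=cv2.undistortPoints(np.array([[px]],float),np.array(c['K'],float),np.array(c['dist'],float))[0,0]
    d=np.array(c['orientation'])@np.array([u[0],-u[1],-1.]); return np.array(c['eye']),d/np.linalg.norm(d)
def atz(c,px,z):
    e,d=ray(c,px); return e+d*(z-e[2])/d[2]
def proj(c,P):
    R=np.array(c['orientation']);q=(np.atleast_2d(P)-np.array(c['eye']))@R; q=q*[1,-1,-1]
    return cv2.projectPoints(q.astype(float),np.zeros(3),np.zeros(3),np.array(c['K'],float),np.array(c['dist'],float))[0][:,0]
def tri(rs):
    A=sum(np.eye(3)-np.outer(d,d) for e,d in rs);b=sum((np.eye(3)-np.outer(d,d))@e for e,d in rs);return np.linalg.solve(A,b)
E
python3 - <<'E'
from h import *
for n in('top','side'):
    c=cap(n,n+'0.png'); print(n,np.round(c['eye'],3),np.round(c['orientation'],2).tolist(),np.round(c['K'],0).tolist())
    for t in('corner_pad','pointer_tip','index_tip','specimen','mount','spare_core','sample_jar','steel_block','carton'):
        print(t,[(np.round(r['location']).tolist(),round(r['conf'],2)) for r in nets.find_in(n,t)[:4]])
a=cv2.imread('pics/top0.png')
print(bot.read_state())
E
```

```text
top [ 0.469 -0.03   1.05 ] [[-0.03, 1.0, -0.07], [-1.0, -0.03, 0.0], [0.0, 0.07, 1.0]] [[446.0, 0.0, 245.0], [0.0, 446.0, 193.0], [0.0, 0.0, 1.0]]
corner_pad [([244.0, 134.0], 0.59), ([251.0, 196.0], 0.39)]
pointer_tip [([270.0, 204.0], 0.85), ([271.0, 199.0], 0.3)]
index_tip []
specimen [([280.0, 197.0], 0.81), ([282.0, 124.0], 0.7), ([348.0, 200.0], 0.6)]
mount [([272.0, 199.0], 0.73)]
spare_core [([327.0, 253.0], 0.96)]
sample_jar [([246.0, 138.0], 0.57)]
steel_block [([331.0, 151.0], 0.92)]
carton [([254.0, 258.0], 0.83)]
side [0.578 0.706 0.486] [[-1.0, -0.05, 0.06], [0.08, -0.47, 0.88], [-0.02, 0.88, 0.48]] [[384.0, 0.0, 262.0], [0.0, 384.0, 196.0], [0.0, 0.0, 1.0]]
corner_pad [([260.0, 202.0], 0.47)]
pointer_tip [([258.0, 196.0], 0.89)]
index_tip []
specimen [([261.0, 179.0], 0.67), ([180.0, 200.0], 0.5)]
mount [([262.0, 208.0], 0.72)]
spare_core [([303.0, 178.0], 0.83)]
sample_jar [([197.0, 218.0], 0.95)]
steel_block []
carton []
{'time_s': 1.0, 'joint_positions': array([-8.00150743e+01,  3.02242012e+01,  8.20869548e+01, -3.77120719e-04,
        6.76904206e+01, -1.02261713e+01]), 'qvel': array([ 0.09830752,  0.05192989,  0.0928597 ,  0.0431174 , -0.07951699,
        0.02250613]), 'tau': array([ 8.64985559e-04, -4.40017247e+01, -1.76990908e+01,  6.34165714e-02,
        5.05177968e-02, -1.23831731e-05]), 'position': array([ 0.21595843, -0.58647979,  0.23354507]), 'tcp_rot': array([[ 9.38425265e-01,  3.45482303e-01, -1.07681653e-05],
       [ 3.45482303e-01, -9.38425265e-01,  2.60440470e-05],
       [-1.10736098e-06, -2.81606023e-05, -1.00000000e+00]]), 'force': array([-0.16772282,  0.02981974, -0.24691933]), 'moment': array([ 0.00550549,  0.07358176, -0.02014078]), 'grasp_force': 0.0, 'opening': 0.9998180021111653}
```

```bash
python3 - <<'E'
import cv2,numpy as np
a=cv2.imread('pics/top0.png')[90:300,180:400]; b=cv2.imread('pics/side0.png')[120:290,150:370]
f=lambda i:cv2.resize(i,(400,int(i.shape[0]*400/i.shape[1])),interpolation=cv2.INTER_CUBIC)
cv2.imwrite('pics/t1.png',cv2.resize(a,(628,600),interpolation=cv2.INTER_CUBIC)); cv2.imwrite('pics/s1.png',cv2.resize(b,(776,600),interpolation=cv2.INTER_CUBIC))
E
```

```text
(no output)
```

View pics/t1.png

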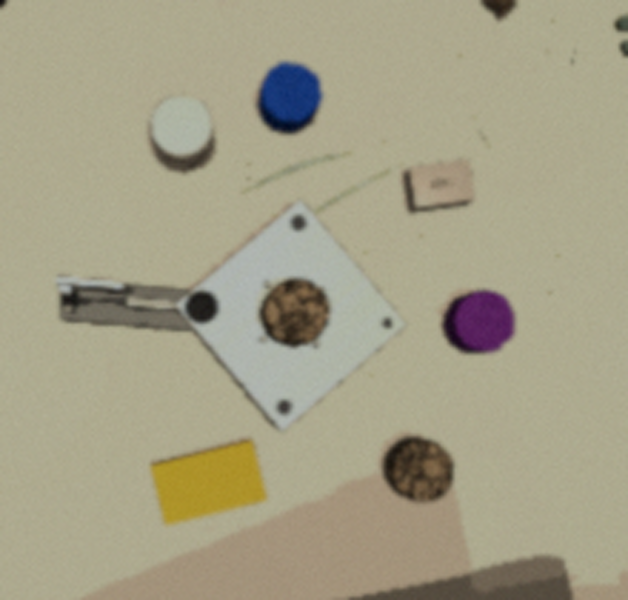

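View pics/s1.png

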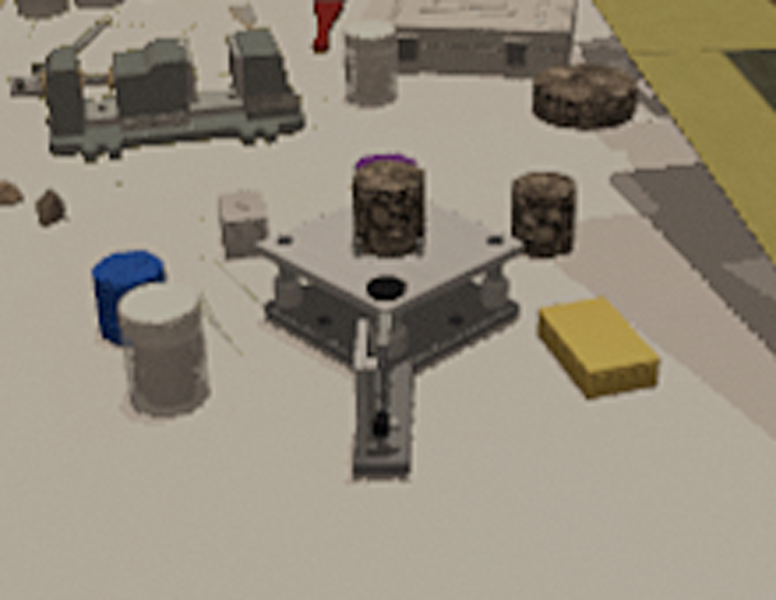

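Top view: black pad at pixel (251,197) on the sprung corner; the scale sits to its left at about (205,195). The specimen is (283,199). Its look-alikes are the blue core (282,124), the purple core (348,202) and spare_core (327,254). Other dark things near the pad are the hinge spots at (285,168), (279,232) and (315,203). I choose the black disc beside the pointer, and the side crop confirms it at side pixel (259,202).

```bash
python3 - <<'E'
from h import *
c=cap('top'); s=cap('side'); w=cap('wrist')
f=lambda u,v:(180+u*220/628,90+v*210/600)
L={k:atz(c,f(*p),.062)[:2] for k,p in dict(t=(299,202),l=(178,304),r=(404,322),b=(282,430)).items()}
print({k:v.round(4) for k,v in L.items()}, 'centre tb',((L['t']+L['b'])/2).round(4),'lr',((L['l']+L['r'])/2).round(4))
d=L['l']-L['r'];e=L['t']-L['b'];print('ang y',np.degrees(np.arctan2(-d[0],d[1])),'ang x',np.degrees(np.arctan2(e[1],e[0])),np.linalg.norm(d),np.linalg.norm(e))
pt=f(202,306);ps=(150+385*220/776,120+289*170/600)
print('pad top',atz(c,pt,.068),'side',atz(s,ps,.068))
st=bot.read_state();R=st['tcp_rot'];print('cam in tcp',(R.T@(np.array(w['eye'])-st['position'])).round(4),(R.T@np.array(w['orientation'])).round(3).tolist(),np.round(w['K'],0).tolist())
E
```

```text
{'t': array([ 0.6109, -0.1253]), 'l': array([ 0.5335, -0.0285]), 'r': array([ 0.5147, -0.2042]), 'b': array([ 0.4338, -0.1063])} centre tb [ 0.5224 -0.1158] lr [ 0.5241 -0.1163]
ang y -6.090965057382703 ang x -6.1170123893913 0.1767702844347839 0.17811198450733495
pad top [ 0.53107745 -0.04695082  0.068     ] side [ 0.53041875 -0.03584567  0.068     ]
cam in tcp [ 0.0731  0.0003 -0.1506] [[-0.001, 0.963, 0.268], [1.0, 0.001, -0.0], [-0.0, 0.268, -0.963]] [[320.0, 0.0, 253.0], [0.0, 320.0, 198.0], [0.0, 0.0, 1.0]]
```

Request:
move_arm([
  [0.8,-0.8,0,0,0,-0.38,0],
  [0.8,-0.8,0,0,0,-0.38,0],
  [0.8,-0.8,0,0,0,-0.38,0],
  [0.8,-0.8,0,0,0,-0.38,0],
  [0.8,-0.8,0,0,0,-0.38,0],
  [0.8,-0.8,0,0,0,-0.38,0],
  [0.8,-0.8,0,0,0,-0.38,0],
  [0.8,-0.8,0,0,0,-0.38,0],
  [0.8,-0.8,0,0,0,-0.38,0],
  [0.8,-0.8,0,0,0,-0.38,0],
])

```text
time_s: 1.98
position: [0.3589, -0.2749, 0.2337]
tcp_rot: [[0.014, 1.0, -0.0], [1.0, -0.014, 0.001], [0.001, -0.0, -1.0]]
force: [-0.6, -0.7, 0.3]
opening: 0.327
grasp_force: 0.0
```

Request:
move_arm([
  [1.0,0.47,0.1,0,0,-0.39,0],
  [1.0,0.47,0.1,0,0,-0.39,0],
  [1.0,0.47,0.1,0,0,-0.39,0],
  [1.0,0.47,0.1,0,0,-0.39,0],
  [1.0,0.47,0.1,0,0,-0.39,0],
  [1.0,0.47,0.1,0,0,-0.39,0],
  [1.0,0.47,0.1,0,0,-0.39,0],
  [1.0,0.47,0.1,0,0,-0.39,0],
  [1.0,0.47,0.1,0,0,-0.39,0],
  [1.0,0.47,0.1,0,0,-0.39,0],
])

```text
time_s: 2.82
position: [0.5073, 0.0209, 0.2034]
tcp_rot: [[-0.936, 0.351, 0.0], [0.351, 0.936, 0.0], [-0.0, 0.0, -1.0]]
force: [-0.5, 0.1, 0.5]
opening: 0.004
grasp_force: 0.0
```

```bash
python3 - <<'E'
from h import *
from scipy.spatial.transform import Rotation as Ro
s=bot.read_state();R=s['tcp_rot'];print(s['position'],R.round(3).tolist())
a=np.radians(30);T=np.array([[-np.cos(a),0,np.sin(a)],[0,1,0],[-np.sin(a),0,-np.cos(a)]])
T[:,1]=np.cross(T[:,2],T[:,0])
p=np.array([.49,.035,.14])
print((R.T@(p-s['position'])/.3).round(3),(Ro.from_matrix(R.T@T).as_rotvec()/np.pi).round(3),np.linalg.det(T))
E
```

```text
[0.50729095 0.02087819 0.20336278] [[-0.936, 0.351, 0.0], [0.351, 0.936, 0.0], [-0.0, 0.0, -1.0]]
[0.071 0.024 0.211] [-0.03  -0.165 -0.111] 1.0
```

Request:
move_arm([
  [0.07,0.024,0.21,-0.03,-0.165,-0.11,0],
  [0.07,0.024,0.21,-0.03,-0.165,-0.11,0],
  [0.07,0.024,0.21,-0.03,-0.165,-0.11,0],
  [0.07,0.024,0.21,-0.03,-0.165,-0.11,0],
  [0.07,0.024,0.21,-0.03,-0.165,-0.11,0],
  [0.07,0.024,0.21,-0.03,-0.165,-0.11,0],
  [0.07,0.024,0.21,-0.03,-0.165,-0.11,0],
  [0.07,0.024,0.21,-0.03,-0.165,-0.11,0],
])

```text
time_s: 3.48
position: [0.4973, 0.0435, 0.1486]
tcp_rot: [[-0.897, 0.047, 0.439], [0.061, 0.998, 0.017], [-0.438, 0.042, -0.898]]
force: [1.3, -0.3, 0.3]
opening: 0.007
grasp_force: 0.0
```

```bash
python3 - <<'E'
from h import *
w=cap('wrist','w0.png'); print(np.round(w['eye'],3))
m=np.array([.523,-.116,0]);t=np.radians(-6.1);ex=np.array([np.cos(t),np.sin(t),0]);ey=np.array([-np.sin(t),np.cos(t),0]);ez=np.array([0,0,1.])
P=lambda y,z:m+y*ey+z*ez
q=proj(w,[P(150,0)*0+P(.15,.057),P(.156,.045),P(.156,.029),P(.07,.068)]);print(q.round(1))
for n in('pointer_tip','index_tip','corner_pad'):print(n,[(np.round(r['location']).tolist(),round(r['conf'],2)) for r in nets.find_in('wrist',n)[:3]])
print(nets.__class__)
u,v=q[1].astype(int);u0=min(max(u-130,0),252);v0=min(max(v-100,0),184);print(u0,v0)
cv2.imwrite('pics/w0c.png',cv2.resize(w['image'][v0:v0+200,u0:u0+260],(780,600),interpolation=cv2.INTER_CUBIC))
E
```

```text
[0.365 0.045 0.252]
[[238.9 199.9]
 [245.9 190.6]
 [245.4 178.9]
 [135.3 207.9]]
pointer_tip [([80.0, 174.0], 0.69)]
index_tip [([270.0, 185.0], 0.61)]
corner_pad [([136.0, 202.0], 0.6)]
<class 'host.Nets'>
115 90
```

View pics/w0c.png

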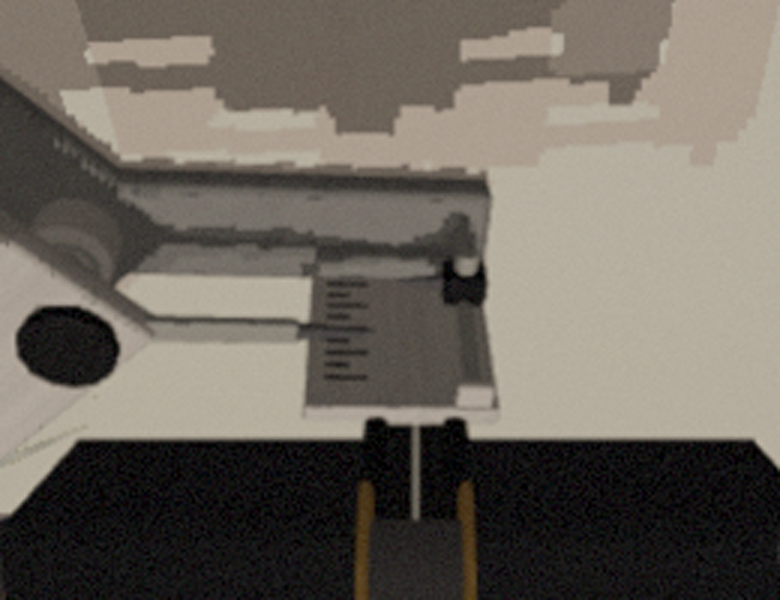

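Wrist view, upside down: pad at (137,204), pointer end at about (239,199) as predicted. The slider block is at (270,184), but the needle is faint. I'll take a lower view and average several frames.

```bash
python3 - <<'E'
from h import *
from scipy.spatial.transform import Rotation as Ro
s=bot.read_state();R=s['tcp_rot'];print(s['position'],R.round(3).tolist())
a=np.radians(48);T=np.array([[-np.cos(a),0,np.sin(a)],[0,1,0],[-np.sin(a),0,-np.cos(a)]])
T[:,1]=np.cross(T[:,2],T[:,0])
p=np.array([.465,.05,.125])
print((R.T@(p-s['position'])/.3).round(3),(Ro.from_matrix(R.T@T).as_rotvec()/np.pi).round(3))
E
```

```text
[0.49736838 0.04361641 0.14878721] [[-0.897, 0.048, 0.438], [0.062, 0.998, 0.018], [-0.437, 0.043, -0.899]]
[0.133 0.013 0.024] [ 0.002 -0.122 -0.021]
```

Request:
move_arm([
  [0.13,0.013,0.024,0,-0.12,-0.02,0],
  [0.13,0.013,0.024,0,-0.12,-0.02,0],
  [0.13,0.013,0.024,0,-0.12,-0.02,0],
  [0.13,0.013,0.024,0,-0.12,-0.02,0],
  [0.13,0.013,0.024,0,-0.12,-0.02,0],
  [0.13,0.013,0.024,0,-0.12,-0.02,0],
  [0.13,0.013,0.024,0,-0.12,-0.02,0],
  [0.13,0.013,0.024,0,-0.12,-0.02,0],
])

```text
time_s: 4.35
position: [0.5021, 0.0905, 0.2811]
tcp_rot: [[-0.721, 0.012, 0.692], [0.003, 1.0, -0.014], [-0.692, -0.008, -0.721]]
force: [0.7, 0.1, -0.1]
opening: 0.012
grasp_force: 0.0
```

```bash
python3 - <<'E'
from h import *
import pickle
ws=[cap('wrist') for _ in range(8)];w=ws[-1];im=np.mean([x['image'] for x in ws],0).astype(np.uint8); w['image']=im
pickle.dump(w,open('w1.pkl','wb')); print(np.round(w['eye'],3))
m=np.array([.523,-.116,0]);t=np.radians(-6.1);ey=np.array([-np.sin(t),np.cos(t),0]);ez=np.array([0,0,1.])
P=lambda y,z:m+y*ey+z*ez
q=proj(w,[P(.15,.057),P(.156,.045),P(.156,.029),P(.07,.068)]);print(q.round(1))
for n in('pointer_tip','index_tip'):print(n,[(np.round(r['location']).tolist(),round(r['conf'],2)) for r in nets.find_in('wrist',n)[:3]])
u,v=q[1].astype(int);u0,v0=u-55,v-40;print(u0,v0)
cr=cv2.resize(im[v0:v0+75,u0:u0+100],(800,600),interpolation=cv2.INTER_CUBIC)
cv2.imwrite('pics/w1c.png',np.clip(cr.astype(float)*1.6,0,255).astype(np.uint8))
E
```

```text
[0.344 0.092 0.337]
[[198.2  53.9]
 [205.5  46.8]
 [206.8  37. ]
 [110.2  53.2]]
pointer_tip [([83.0, 46.0], 0.67)]
index_tip [([229.0, 43.0], 0.81)]
150 6
```

View pics/w1c.png

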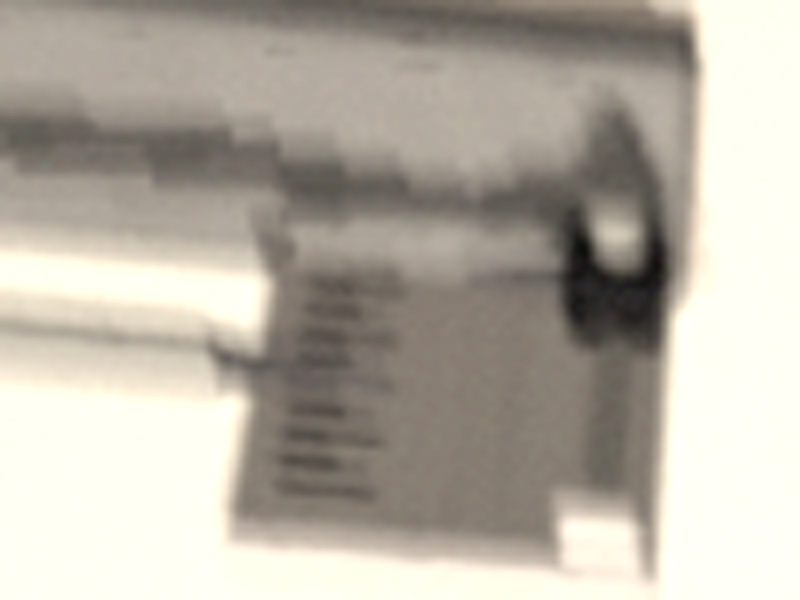

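Averaged wrist view: pointer tip at (198,54), as the model predicts. The needle tip is at about (207.5,40), which puts it about 23–24 mm below the resting pointer. That is good enough to set out, so I'll go above the pad, tool down, with the camera on the -x side.

```bash
cat > go.py <<'E'
from h import *
from scipy.spatial.transform import Rotation as Ro
def go(p,a=0):
    s=bot.read_state();R=s['tcp_rot'];a=np.radians(a)
    T=np.array([[-np.cos(a),0,np.sin(a)],[0,1,0],[-np.sin(a),0,-np.cos(a)]])
    print(s['time_s'],s['position'].round(4),(R.T@(np.array(p)-s['position'])/.3).round(4),(Ro.from_matrix(R.T@T).as_rotvec()/np.pi).round(4))
E
python3 -c "
from go import *
go([.531,-.046,.13])"
```

```text
4.85 [0.5015 0.0895 0.2783] [ 0.2672 -0.446   0.4332] [-0.0042  0.2417 -0.0031]
```

Request:
move_arm([
  [0.267,-0.446,0.433,-0.004,0.242,-0.003,0],
  [0.267,-0.446,0.433,-0.004,0.242,-0.003,0],
  [0.267,-0.446,0.433,-0.004,0.242,-0.003,0],
  [0.267,-0.446,0.433,-0.004,0.242,-0.003,0],
  [0.267,-0.446,0.433,-0.004,0.242,-0.003,0],
  [0.267,-0.446,0.433,-0.004,0.242,-0.003,0],
  [0.267,-0.446,0.433,-0.004,0.242,-0.003,0],
  [0.267,-0.446,0.433,-0.004,0.242,-0.003,0],
  [0.267,-0.446,0.433,-0.004,0.242,-0.003,0],
  [0.267,-0.446,0.433,-0.004,0.242,-0.003,0],
])

```text
time_s: 5.68
position: [0.535, -0.0477, 0.1296]
tcp_rot: [[-1.0, 0.001, 0.002], [0.001, 1.0, -0.002], [-0.002, -0.002, -1.0]]
force: [0.9, 0.0, 1.0]
opening: 0.008
grasp_force: 0.0
```

```bash
python3 - <<'E'
from go import *
import pickle
go([.531,-.046,.09])
ws=[cap('wrist') for _ in range(6)];w=ws[-1];im=np.mean([x['image'] for x in ws],0).astype(np.uint8);w['image']=im;pickle.dump(w,open('w2.pkl','wb'))
s=bot.read_state();print(s['tcp_rot'].round(3).tolist(),s['force'])
m=np.array([.523,-.116,0]);t=np.radians(-6.1);ey=np.array([-np.sin(t),np.cos(t),0]);ez=np.array([0,0,1.])
P=lambda y,z:m+y*ey+z*ez
q=proj(w,[P(.15,.057),P(.156,.045),P(.156,.029),P(.07,.068),s['position']+.011*s['tcp_rot'][:,2]]);print(q.round(1))
i0=im[60:360,100:500]
cv2.imwrite('pics/w2.png',cv2.resize(np.clip(i0*1.3,0,255).astype(np.uint8),(800,600),interpolation=cv2.INTER_CUBIC))
E
```

```text
5.6833 [ 0.535  -0.0477  0.1296] [0.0134 0.0058 0.1319] [-0.0005  0.0005 -0.0005]
[[-1.0, -0.0, 0.0], [-0.0, 1.0, -0.0], [-0.0, -0.0, -1.0]] [-0.00807451 -0.97939659  0.12262076]
[[358.5 224.3]
 [361.3 219.7]
 [355.  213.3]
 [251.7 218.3]
 [253.8 248.7]]
```

View pics/w2.png

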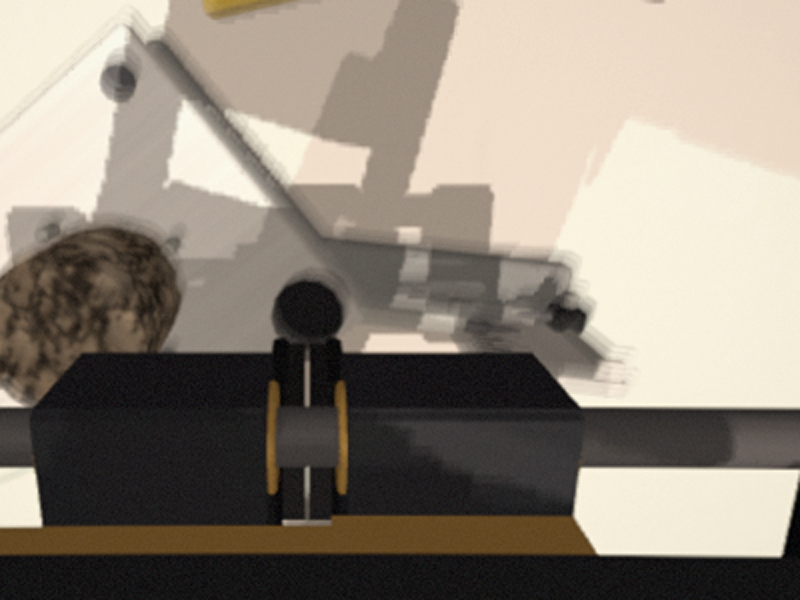

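Pad at wrist pixel (254,215), in line under the closed fingertips; the needle cannot be read well from here. I'll go down to just above the pad.

```bash
python3 -c "
from go import *
go([.531,-.046,.085])"
```

```text
5.9833 [ 0.5298 -0.045   0.1312] [-0.004  -0.0034  0.1542] [-0.0001  0.0001  0.0001]
```

Request:
move_arm([
  [-0.004,-0.003,0.08,0,0,0,0],
  [-0.004,-0.003,0.12,0,0,0,0],
  [-0.004,-0.003,0.14,0,0,0,0],
  [-0.004,-0.003,0.152,0,0,0,0],
  [-0.004,-0.003,0.152,0,0,0,0],
  [-0.004,-0.003,0.152,0,0,0,0],
])

```text
time_s: 6.48
position: [0.5326, -0.0466, 0.0859]
tcp_rot: [[-1.0, -0.0, 0.001], [-0.0, 1.0, -0.001], [-0.001, -0.001, -1.0]]
force: [-0.4, -0.4, -0.7]
opening: 0.007
grasp_force: 0.0
```

```bash
python3 - <<'E'
from go import *
c=cap('wrist'); go([.531,-.046,.073])
print(bot.read_state()['force'])
s=bot.read_state();P=np.array([[.5307,-.0462,.068],s['position']+.011*s['tcp_rot'][:,2],[.539,.033,.057]])
print(proj(c,P).round(1),[(r['location'],r['conf']) for r in nets.find_in('wrist','corner_pad')[:2]])
i=c['image'][150:300,180:380];cv2.imwrite('pics/w3.png',cv2.resize(np.clip(i*1.4,0,255).astype(np.uint8),(800,600),interpolation=cv2.INTER_CUBIC))
E
```

```text
6.5333 [ 0.5329 -0.0467  0.0861] [0.0063 0.0025 0.0436] [-0.0003  0.0006 -0.    ]
[ 0.19512116 -0.21434522 -0.0056654 ]
[[254.8 239.9]
 [253.9 248.7]
 [385.6 245.5]] [([135.2, 167.0], 0.71), ([254.5, 222.1], 0.6)]
```

View pics/w3.png

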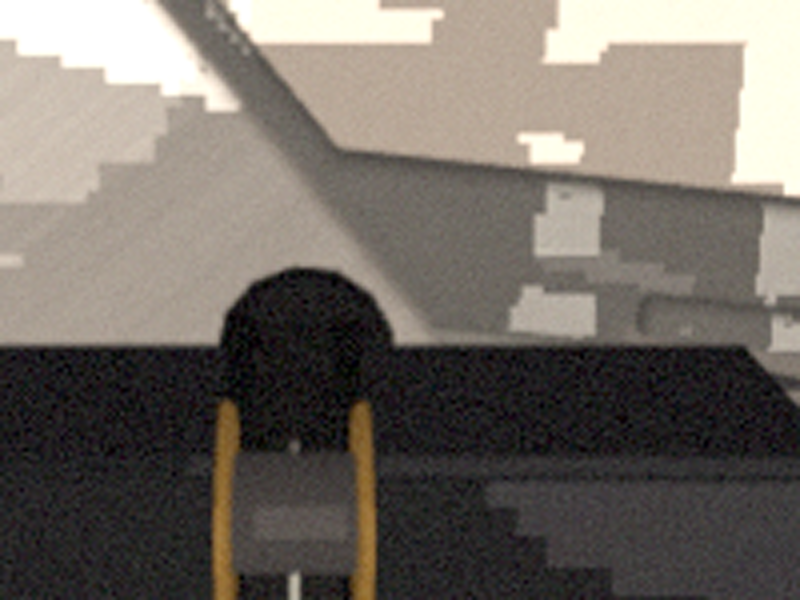

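The fingertip is centred on the pad: pad centre is at about (256,237) against a tip at (254,249). I'll press gently, short of the mark, then check.

Request:
move_arm([
  [0.008,0.002,0.008,0,0,0,0],
  [0.008,0.002,0.014,0,0,0,0],
  [0.008,0.002,0.02,0,0,0,0],
  [0.008,0.002,0.024,0,0,0,0],
  [0.008,0.002,0.028,0,0,0,0],
  [0.008,0.002,0.032,0,0,0,0],
  [0.008,0.002,0.036,0,0,0,0],
  [0.008,0.002,0.04,0,0,0,0],
  [0.008,0.002,0.04,0,0,0,0],
  [0.008,0.002,0.04,0,0,0,0],
])

```text
time_s: 7.42
position: [0.5301, -0.0451, 0.0738]
tcp_rot: [[-1.0, 0.001, 0.001], [0.001, 1.0, 0.001], [-0.001, 0.001, -1.0]]
force: [-0.8, 5.1, 7.1]
opening: -0.002
grasp_force: 3.4
```

```bash
python3 - <<'E'
from go import *
import pickle
cs=[cap('side') for _ in range(6)];c=cs[-1];im=np.mean([x['image'] for x in cs],0);c['image']=im;pickle.dump(c,open('s1.pkl','wb'))
go([.53,-.046,.069]);print(bot.read_state()['force'])
m=np.array([.523,-.116,0]);t=np.radians(-6.1);ey=np.array([-np.sin(t),np.cos(t),0]);ez=np.array([0,0,1.])
P=lambda y,z:m+y*ey+z*ez
print(proj(c,[P(.15,.057),P(.15,.043),P(.156,.034),P(.092,.062)]).round(1))
i=im[185:260,210:310];cv2.imwrite('pics/s2.png',cv2.resize(np.clip(i*1.5,0,255).astype(np.uint8),(800,600),interpolation=cv2.INTER_CUBIC))
E
```

```text
7.7167 [ 0.5301 -0.0451  0.0739] [ 0.0003 -0.003   0.0162] [ 0.0002  0.0002 -0.0002]
[-0.90041916  3.91124689  6.27311811]
[[257.7 222.9]
 [257.8 228.6]
 [257.8 233.8]
 [258.5 206.8]]
```

View pics/s2.png

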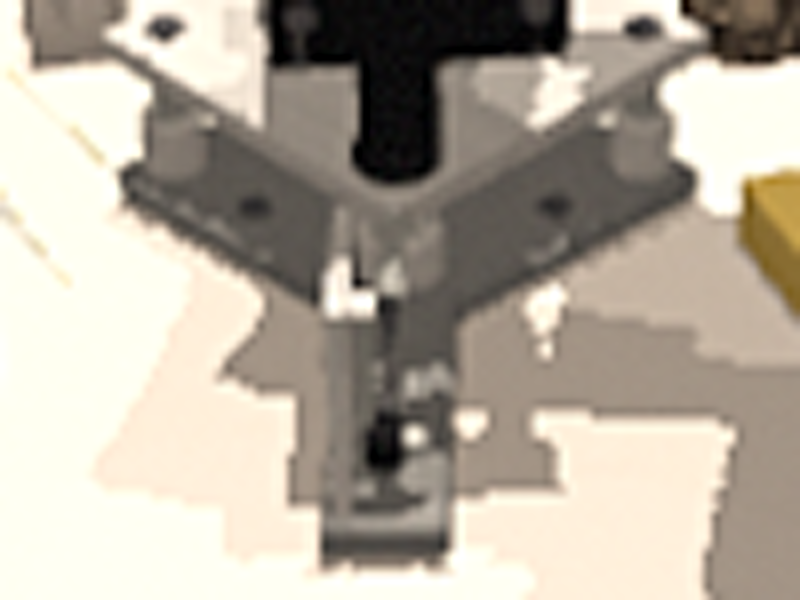

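The side view is too coarse to read the needle: pointer at about (258,226), needle at about (257,233). Before pressing further I'll re-read the needle in the sharper single wrist frame already taken.

```bash
python3 - <<'E'
import cv2,numpy as np
i=cv2.imread('pics/w0.png')[165:210,220:280].astype(float)
g=i.mean(2)
print('rows165+; cols 238..266 step2');
for r in range(8,32):print(165+r,g[r,14:46:2].astype(int))
cv2.imwrite('pics/w0z.png',cv2.resize(np.clip((i-30)*2,0,255).astype(np.uint8),(800,600),interpolation=cv2.INTER_CUBIC))
E
```

```text
rows165+; cols 238..266 step2
173 [53 51 47 49 52 51 52 53 53 49 49 47 47 51 53 51]
174 [57 56 59 54 57 54 56 45 45 49 51 44 51 48 49 52]
175 [73 77 69 71 72 73 68 59 55 55 58 60 50 51 46 36]
176 [94 97 93 90 98 95 94 83 73 74 78 80 55 57 55 34]
177 [ 97 104  99  98 108 109 109  99  99 103 102 101  60  61  42  15]
178 [113 106 109 109 118 115 116 117 116 112 112 110  85  66  40  15]
179 [118 114 112 117 114 112 113 116 115 118 118 118 113  77  42   9]
180 [118 116 115 114 117 116 112 113 117 116 115 116 116  74  36  12]
181 [102 108 112 112 113 113 116 115 117 109 102 102  97  58  26   2]
182 [ 78  87  95 100 105 102  97  98  93  82  68  66  49  41  32   3]
183 [71 72 82 78 78 79 80 66 69 57 62 63 57 61 52  0]
184 [52 50 77 80 76 77 83 80 70 74 73 75 69 75 52 29]
185 [56 55 75 82 77 76 81 76 78 75 73 72 72 76 55 13]
186 [71 79 82 75 77 80 78 75 78 80 76 77 72 73 47 23]
187 [75 79 78 78 76 81 82 75 80 81 79 79 81 79 41 17]
188 [76 78 76 76 78 77 80 78 81 76 84 79 82 84 45 21]
189 [79 77 79 80 80 80 80 77 78 79 78 81 79 80 59 20]
190 [73 76 75 82 76 80 80 80 77 76 75 77 77 83 66 21]
191 [44 62 78 80 76 79 78 75 78 77 74 82 78 85 73 53]
192 [53 55 77 79 81 80 79 77 83 80 77 81 82 77 77 72]
193 [80 77 77 77 78 82 79 77 79 77 78 76 79 80 80 77]
194 [82 78 75 80 80 77 79 76 78 75 74 78 80 80 78 81]
195 [82 78 78 78 76 79 81 81 76 77 81 76 82 76 78 82]
196 [77 77 77 81 80 75 83 72 78 76 77 79 83 83 83 82]
```

View pics/w0z.png

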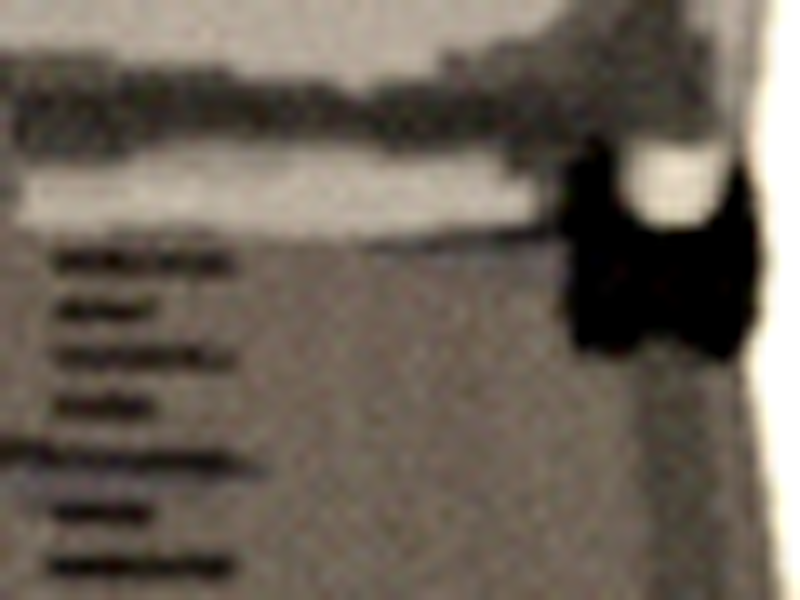

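The needle is clear here: its tip is at (246.6,183) and the pointer tip is at (239.7,200). That makes the index 22.6 ± 1 mm below the resting pointer. The geometry then calls for a TCP height of about 0.070 m.

Request:
move_arm([
  [0,0,0.003,0,0,0,0],
  [0,0,0.006,0,0,0,0],
  [0,0,0.009,0,0,0,0],
  [0,0,0.012,0,0,0,0],
  [0,0,0.013,0,0,0,0],
  [0,0,0.013,0,0,0,0],
  [0,0,0.013,0,0,0,0],
  [0,0,0.013,0,0,0,0],
  [0,0,0.013,0,0,0,0],
  [0,0,0.013,0,0,0,0],
])

```text
time_s: 8.55
position: [0.5302, -0.0448, 0.0702]
tcp_rot: [[-1.0, 0.001, 0.001], [0.001, 1.0, 0.001], [-0.001, 0.001, -1.0]]
force: [-1.5, 5.5, 8.0]
opening: 0.003
grasp_force: 4.6
```

```bash
python3 - <<'E'
from go import *
import pickle
cs=[cap('wrist') for _ in range(8)];c=cs[-1];im=np.mean([x['image'] for x in cs],0);c['image']=im;pickle.dump(c,open('w4.pkl','wb'))
go([.53,-.046,.07]);print(bot.read_state()['force'])
m=np.array([.523,-.116,0]);t=np.radians(-6.1);ey=np.array([-np.sin(t),np.cos(t),0]);ez=np.array([0,0,1.])
P=lambda y,z:m+y*ey+z*ez
print(proj(c,[P(.15,.057),P(.15,.0345),P(.156,.0345),P(.15,.025),P(.092,.062-.0135),P(.09,.062)]).round(1))
cv2.imwrite('pics/w4.png',cv2.resize(np.clip(im[180:270,330:450]*1.8,0,255).astype(np.uint8),(800,600),interpolation=cv2.INTER_CUBIC))
E
```

```text
8.95 [ 0.5302 -0.0447  0.0702] [ 0.0007 -0.0042  0.0008] [ 0.0003  0.0003 -0.0003]
[0.02790217 5.96614478 8.67581394]
[[393.1 260.8]
 [377.9 244.3]
 [387.3 245.2]
 [372.4 238.3]
 [288.7 244.4]
 [287.7 254.2]]
```

View pics/w4.png

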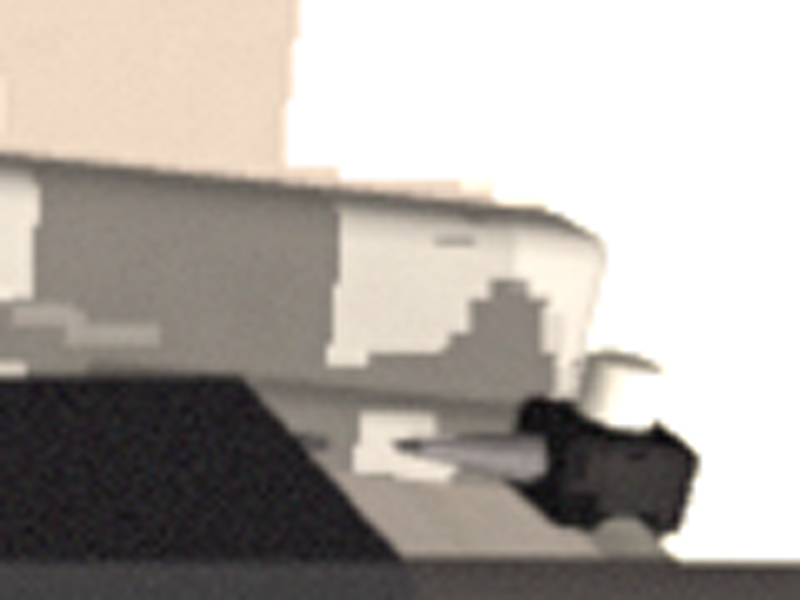

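Wrist view at the mark: pointer tip (379,246) and needle tip (390,246). The model for equal heights gives (378,244) and (387,245), so they are level within about 1–2 mm. I'll hold, then release upward.

Request:
move_arm([
  [0,0,0,0,0,0,0],
  [0,0,0,0,0,0,0],
  [0,0,0,0,0,0,0],
  [0,0,0,0,0,0,0],
  [0,0,0,0,0,0,0],
  [0,0,0,0,0,0,0],
  [0,0,0,0,0,0,0],
  [0,0,0,0,0,0,0],
  [0,0,0,0,0,0,0],
  [0,0,0,0,0,0,0],
])

```text
time_s: 9.78
position: [0.5302, -0.0448, 0.0702]
tcp_rot: [[-1.0, 0.001, 0.001], [0.001, 1.0, 0.001], [-0.001, 0.001, -1.0]]
force: [0.2, 6.5, 7.8]
opening: 0.003
grasp_force: 4.6
```

Request:
move_arm([
  [0,0,-0.008,0,0,0,0],
  [0,0,-0.016,0,0,0,0],
  [0,0,-0.024,0,0,0,0],
  [0,0,-0.032,0,0,0,0],
  [0,0,-0.05,0,0,0,0],
  [0,0,-0.1,0,0,0,0],
  [0,0,-0.2,0,0,0,0],
  [0,0,-0.3,0,0,0,0],
  [0,0,-0.3,0,0,0,0],
  [0,0,-0.3,0,0,0,0],
])

```text
time_s: 10.62
position: [0.5314, -0.0466, 0.1611]
tcp_rot: [[-1.0, 0.0, 0.005], [0.0, 1.0, -0.002], [-0.005, -0.002, -1.0]]
force: [0.5, -0.4, -0.3]
opening: 0.004
grasp_force: 0.0
```

```bash
python3 - <<'E'
from h import *
b=cv2.imread('pics/side0.png').astype(int)
for _ in range(4): c=cap('side')
s=bot.read_state();print(s['time_s'],s['position'],s['force'])
cv2.imwrite('pics/s3.png',cv2.resize(c['image'][120:290,150:370],(776,600),interpolation=cv2.INTER_CUBIC))
E
```

```text
10.8167 [ 0.52907189 -0.04586015  0.1581502 ] [-0.40822943  0.15726822 -0.00939777]
```

View pics/s3.png

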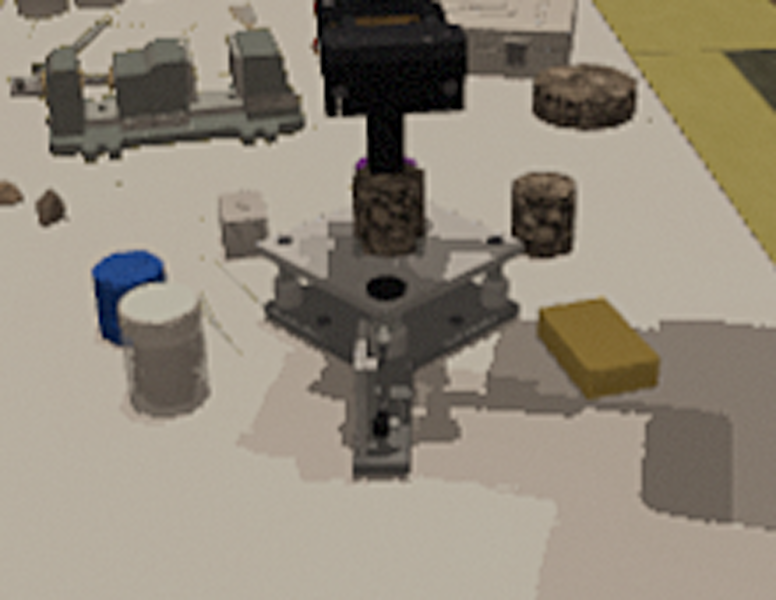

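The side view matches the first one: pad back up at crop (385,289), specimen standing in its nest, and the slider and bystanders unmoved. The arm is clear of everything.

```bash
python3 -c "
from h import *
print(workorder.hand_in())"
```

```text
the job is handed in; nothing more can be done
None
```

I pressed the pad until the pointer was level with the index tip (within about 1–2 mm by camera), held it there for over a second, released it fully and handed the job in; the hand-in returned no verdict.

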